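Load the bench scale's cell and switch the scale on

ROBOT

A 6-joint arm with a two-finger parallel gripper is mounted at the origin on the work surface. World frame = base frame: x ahead of the robot, y to its left, z up, the work surface at z = 0. Lengths are in mm, angles in rad, forces in N, time in s.
With the tool pointing down it reaches from about 350 to 875 mm from the base axis. Payload 4.2 kg.
Tool frame: the origin (TCP) lies between the finger pads; the fingertips stand 14 mm ahead of it and the grasp point (between the pads) lies 5 mm behind it; z points along the fingers, y is the line along which they close (so a half turn about z gives the same grasp; the last joint's range is limited). The gripper opens to 85 mm and grips with 20 to 120 N. Pads are 22 mm wide; open, the fingers measure 114 mm over their backs; the gripper's body (76 mm by 85 mm) begins 54 mm behind the grasp point. The pads swing forward as they close: fully open they stand 13 mm farther back than shut.
Start: joints at [-0.929, 0.385, 0.008, 0, -1.194, -0.259], TCP at [233.463, -579.736, 245.312] pointing down, gripper open.
Joint ranges: [-3.14, 3.14], [-1.21, 2.06], [-1.07, 1.41], [-3.16, 2.05], [-2.99, -0.16], [-3.1, 3.1]. Speed limits (rad/s): [2.79, 2.79, 3.14, 3.14, 3.14, 3.14].

INTERFACE

Orientations are given as a unit quaternion [x, y, z, w].
In Python, from bench import * gives the robot as it stands.
- The arm moves only by the tool carry_out, never from a script. Its argument "motion" is a list of rows, each a list of 7 numbers: the turn, a rotation vector about the tool's x, y, z in rad, then the shift along the tool's x, y, z in mm, then the opening, from -1 (shut) to 1 (fully open), so that 0 is half open. A call has 1 to 5 rows; each row is the pose to reach, as a shift and turn from the pose commanded when the call began, along the tool's axes at that moment; what a row does not reach only later rows make up. A row lasts 1/8 s, in which the tool goes at most 62.5 mm and 10.7 degrees, less where a joint would pass 70% of its speed; a pose out of reach is approached as far as the arm can. A call with a gripper value outside its range is refused whole. The fingers move at their own pace and stop on an object; the grip force is fixed at half the most. Time passes only in rows, so rows that repeat a pose let the fingers close. It gives the time, the measured TCP pose, the force, the opening and the grip force at its end, in the units of the state.
- read_state(): the state, without advancing time (a new reading comes with each control period).
- get_image(name): name is "scene" or "side" or "wrist"; returns a dict with "color" (480x640x3 uint8, blue, green, red), "mtx" (3x3 intrinsics, pixels), "position" and "orientation" of the camera in the world. Camera axes: x right, y down, z forward; pixel columns grow to the right and rows downward; lengths in mm; the calibration is good to about 2 mm. A picture is of the moment at which its call begins. There is no depth.
- job_done(): hands the job in; it is judged then, once.
The state is a dict: "clock": time; "joints": joint angles; "joint_vel": joint speeds; "joint_efforts": joint torques, N m; "position": TCP position; "ee_rot": TCP orientation; "contact_force": force on the tool from outside, world axes, zero at the start; "wrist_torque": the same for the moment, N m; "gripper_width": finger opening in mm; "grasp_force": force on a finger pad.
Only numpy, scipy, OpenCV 4.12 (cv2) and the standard library are available. Lean on these libraries where they do the work, as an engineer would, in place of code of your own. Each camera call takes 0.05 s, during which the arm holds its last target. There are 200 camera calls.

TASK

Take the large battery cell from the charging dock and load it into the cradle on the bench scale's deck: base end pressed against the coil spring, then the stud end rolled down past the retaining lip, so that it lies level and the spring holds its stud under the lip. Then push the toggle switch on the scale all the way over, away from the robot, to turn the scale on. Leave the small cell in the dock, do not knock the mug or the jar about, and let go of everything.

Things in the scene. Friction and masses are not known exactly. Their poses are not given: they have to be found in the camera images.
- cell: Large battery cell, plain grey cylinder 42 mm across, 110 mm long in all: body 103 mm, and a stud 12 mm across, 7 mm long, in the middle of one end. 0.2 to 0.4 kg. Origin on its axis midway along the 110 mm; x runs along it from stud end (-x) to flat base end (+x); y, z may point anywhere around it. Starts level in one of the dock's two beds, stud end towards the robot.
- cell_nub (a point): Centre of the outer tip of the large cell's stud, 55 mm from the cell's origin along its -x.
- small_cell: The other cell in the dock: 32 mm across, 82 mm long, same look. It does not fit; leave it in its bed. Origin at its middle, x along it.
- dock: Black charging dock fixed to the counter, base 140 x 170 mm, 8 mm high; origin under its centre. Two beds along its x at y = -45 and +45 mm, 116 x 37 mm, floor 16 mm above the counter (large cell's axis at 37 mm), rails 5 mm high, outer faces 18.5 mm from the bed's centre line. A bar 30 mm high crosses its far end (x 68 to 80 mm). Either cell may be in either bed.
- scale: White bench scale fixed to the counter; origin on the counter under the cradle's middle, x along the cradle from lip to spring (away from the robot), z up. Front deck x -100 to 100 mm, y -155 to 95 mm, 28 mm high; behind it a steel pan, 56 mm high, with a bread roll on it. The cradle stands on the deck along y = 0. Seated, the cell's origin is at (5, 0, 57) mm.
- cradle_bed (a point): Point on the cradle's bed floor at scale (0, 0, 36) mm, axes as the scale's. The bed spans scale x -42 to 82 mm, 37 mm wide; rails along both edges stand 5 mm above the floor, inner faces 15.5 mm from the centre line. At its far end the spring block: scale x 82 to 97 mm, 44 mm wide, top 78 mm above the counter.
- lip_wall (a point): On the inner face of the steel end plate at the cradle's near end, where the stud's tip centre rests when seated: scale (-50, 0, 57) mm, axes as the scale's. The plate is 4 mm thick, 16 mm wide (y -8 to 8 mm), so over the deck on both sides of it fingertips can reach the cell's end face beside the stud. If the stud's tip catches on the lip's edge, a press on top of that end slides it home.
- lip_edge (a point): Middle of the upper free edge of the retaining lip, scale (-45, 0, 68.5) mm. The lip reaches 5 mm from the plate's top towards the spring, 16 mm wide, 4 mm thick (underside 64.5 mm above the counter). To pass down, the stud's tip must be over 5 mm from the plate, the cell pushed into the spring; 8 to 10 mm is safe. Let go, the spring slides it back under the lip.
- spring (a joint): Travel in m of the coil spring's steel contact disc (20 mm across, centre 57 mm above the counter) along the scale's +x: 0 free, face at scale x = 53 mm; 0.007 with the cell seated; at most 0.026. Force about 3 N at 0, 6.5 N at 0.007, 11.5 N at 0.017.
- switch (a joint): Toggle lever angle in rad: 0 = off, leaning 0.5 rad towards the robot (scale -x); it swings in the scale's x-z plane to 1.0 = on, leaning 0.5 rad away. It starts near 0 and stays where it is left.
- switch_tip (a point): Centre of the black ball, 26 mm across, on top of the toggle lever at the right of the deck (scale y = -115 mm), 70 mm from its pivot, which lies at scale (-10, -115, 50) mm.
- mug: White mug, 80 mm wide, 90 mm high, a bystander. Origin under its centre.
- jar: Amber jar with a steel cap, 70 mm wide, 110 mm high, a bystander. Origin under its centre.
Not all that is in view belongs to the job. Leave any orange or red look-alike of the cell alone.

How it is judged:
By the outcome, as a careful person would: the job done as asked, in the order asked, and still so for the second after the job is handed in, with the robot touching nothing.
It also fails if it takes over 59 s, if anything falls off the work surface, if the arm or the gripper's body presses on something with over 40 N, if the wrist force passes 120 N, or if a joint passes its speed limit or range.

## Working session

There is one attempt and no reset: what is moved stays moved. The work goes in short steps, Python scripts to look and compute and a tool call to move; the robot and the scene stay as the last step left them, time stands still between calls to the robot, and variables do not carry over. Pictures are saved under pics/ and viewed, at most 10 in all, crops included, and the job is handed in when it is done.

Besides the shell and the picture viewer there is one more tool, called after "Emit:" as name([rows], argument=value, ...), one row to a line, values as JSON. carry_out: Moves the arm, as the interface text tells. Its arguments: {"type":"object","properties":{"motion":{"type":"array"}},"required":["motion"]}

```bash
ls; mkdir -p pics; cat > h.py <<'E'
from bench import *
import numpy as np, cv2
from scipy.spatial.transform import Rotation as R
def snap(n,f=None):
    im=get_image(n)
    if f: cv2.imwrite('pics/'+f,im['color'])
    return im
def ray(im,u,v):
    d=np.linalg.inv(np.array(im['mtx']))@np.array([u,v,1.])
    return np.array(im['position'],float),R.from_quat(im['orientation']).apply(d)
def onz(im,u,v,z):
    p,d=ray(im,u,v); return p+d*(z-p[2])/d[2]
def proj(im,P):
    c=R.from_quat(im['orientation']).inv().apply(np.array(P,float)-np.array(im['position']))
    q=np.array(im['mtx'])@c; return q[:2]/q[2]
E
python3 - <<'E'
from h import *
a=snap('scene','a.png');b=snap('side','b.png')
for i in(a,b): print(i['position'],i['orientation'],i['mtx'])
s=read_state();print(s)
E
```

```text
pics
[ 975.9513875   719.61483549 1165.18719499] [ 0.26579139  0.90603901 -0.31479269 -0.09671514] [[598.76418131   0.         323.11572447]
 [  0.         598.76418131 240.34877809]
 [  0.           0.           1.        ]]
[241.44040292 683.08284605 852.69870637] [-0.17987692  0.91008149 -0.3672364   0.06733062] [[481.21329127   0.         318.84226668]
 [  0.         481.21329127 245.00952606]
 [  0.           0.           1.        ]]
{'clock': 0.1, 'joints': array([-9.29418642e-01,  3.85505527e-01,  6.78158443e-03, -4.14209347e-04,
       -1.19400622e+00, -2.58574528e-01]), 'joint_vel': array([-0.00023095, -0.00158299,  0.00297402,  0.00246268, -0.00065794,
       -0.00074442]), 'joint_efforts': array([-6.30029353e-04, -3.93318880e+01,  1.88929743e+01,  4.19793829e+00,
       -2.60156616e-03,  9.93061718e-06]), 'position': array([ 233.27080408, -579.31504784,  244.32588842]), 'ee_rot': array([-1.90159979e-01,  9.81752622e-01,  9.54395787e-04, -2.47214484e-04]), 'contact_force': array([-0.39278337, -0.08205183, -0.67976834]), 'wrist_torque': array([0.02273193, 0.03657794, 0.00217573]), 'grasp_force': 0.0, 'gripper_width': 85.48623486859522}
```

View pics/a.png

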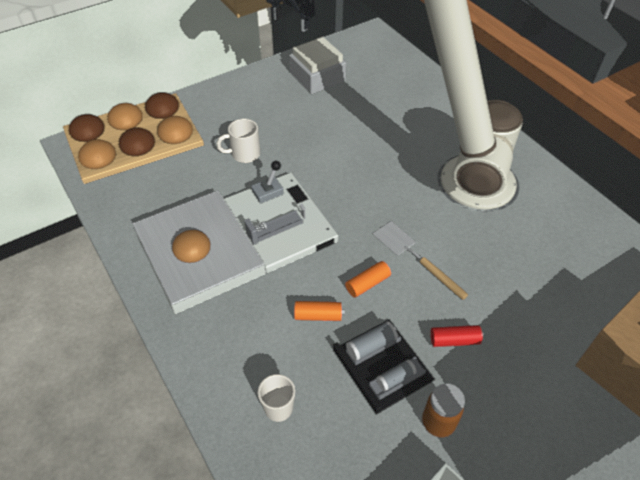

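View pics/b.png

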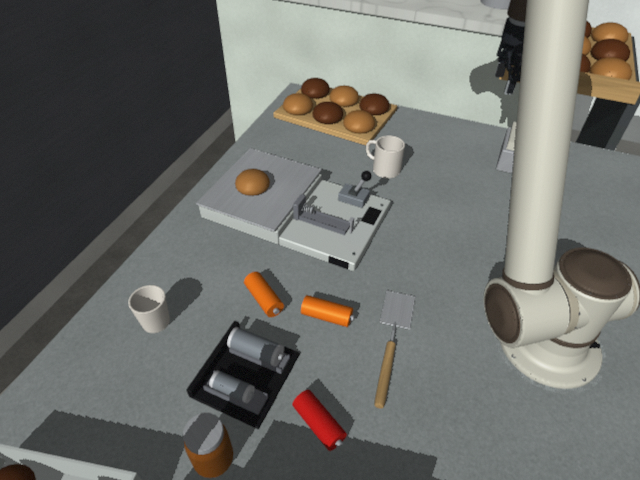

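The scene view shows the dock at (383,365) with two grey cells, at (373,342) and (395,377). The cradle is at (275,225), the toggle ball at (276,165), the mug at (243,140) and the jar at (443,410). The side view shows the cells at (257,348) and (237,390), and the cradle at (325,215). I'll enlarge both areas to confirm which cell is large and to pick points.

```bash
python3 - <<'E'
import cv2,numpy as np
a=cv2.imread('pics/a.png');b=cv2.imread('pics/b.png')
def c(i,x,y,w=130,h=97): return cv2.resize(i[y:y+h,x:x+w],(400,300),interpolation=cv2.INTER_CUBIC)
cv2.imwrite('pics/m.png',np.vstack([np.hstack([c(a,320,313),c(b,180,325)]),np.hstack([c(a,217,155),c(b,275,170)])]))
E
```

```text
(no output)
```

View pics/m.png

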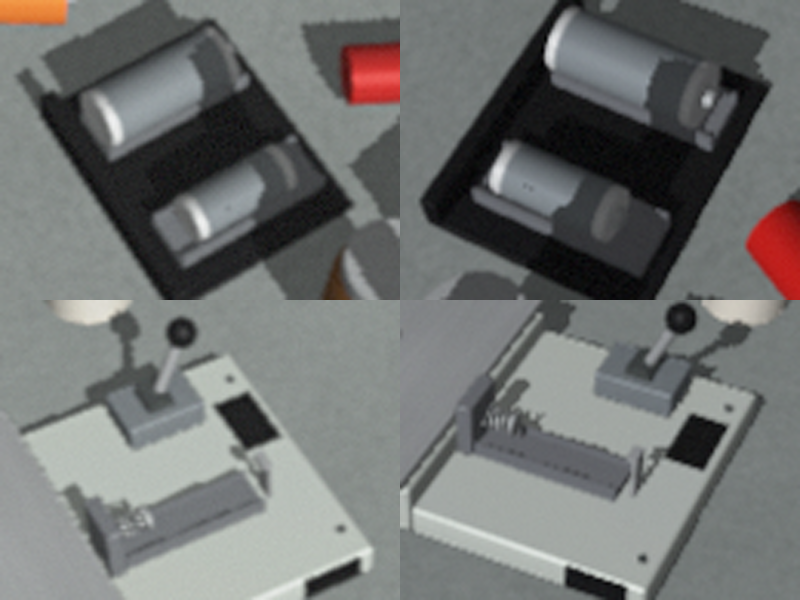

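In the enlarged crop, the upper grey cell in both crops (scene (373,342), side (257,348)) is longer and thicker and fills its bed. It is the large cell, with its stud at side (280,357). The lower one leaves a gap in its bed, so it is the small cell. The orange and red ones are decoys.

```bash
python3 - <<'E'
from h import *
k=400/130
a=snap('scene');b=snap('side')
A=lambda x,y,ox,oy:(ox+x/k,oy+y/k)
def tri(p,q):
    p1,d1=ray(a,*p);p2,d2=ray(b,*q)
    t=np.linalg.lstsq(np.c_[d1,-d2],p2-p1,rcond=None)[0]
    x,y=p1+d1*t[0],p2+d2*t[1];return (x+y)/2,np.linalg.norm(x-y)
r=np.round
for n,p,q in [('ball',A(181,33,217,155),A(281,20,275,170)),('deckNL',A(372,548-300,217,155),A(240,282,275,170)),('deckNR',A(222,55,217,155),A(357,98,275,170)),
 ('dockNL',A(353,203,320,313),A(255,298,180,325)),('dockNR',A(212,22,320,313),A(370,85,180,325))]:
    m,e=tri(p,q);z={'deck':28,'dock':8}.get(n[:4],110)
    print(n,r(m),r(e,1),r(onz(a,*p,z)),r(onz(b,*q,z)))
# cell top-line far/near, z=58 ; stud tip z=37
print('stud',r(onz(b,*A(308,98,180,325),37)))
print('lip', r(onz(a,*A(262,158,217,155),68)), r(onz(b,*A(238,148,275,170),68)))
for nm,im in (('scene',a),('side',b)):
    g=cv2.cvtColor(im['color'],cv2.COLOR_BGR2HSV)
E
```

```text
ball [ 484. -244.  109.] 1.1 [ 485. -243.  110.] [ 484. -244.  110.]
deckNL [440. -29.  31.] 5.7 [440. -27.  28.] [440. -35.  28.]
deckNR [ 422. -291.   10.] 0.2 [ 430. -275.   28.] [ 418. -271.   28.]
dockNL [469. 379.   0.] 12.9 [474. 388.   8.] [466. 375.   8.]
dockNR [464. 216.  -2.] 3.9 [469. 223.   8.] [461. 220.   8.]
stud [486. 259.  37.]
lip [ 482. -124.   68.] [ 478. -131.   68.]
```

```bash
cat >> h.py <<'E'
def Q(yaw,pitch=0):
    # tool pointing down, tool y at world yaw from +y, x towards robot; pitch>0 about world-ish y after yaw
    return R.from_euler('z',yaw)*R.from_euler('y',pitch)*R.from_quat([0,1,0,0])
def plan(p,q):
    s=read_state();r0=R.from_quat(s['ee_rot']);p0=np.array(s['position'])
    t=(r0.inv()*q).as_rotvec();d=r0.inv().apply(np.array(p,float)-p0)
    print('turn',t.round(3),'shift',d.round(1),'rows',max(np.linalg.norm(t)/.187,np.linalg.norm(d)/62.5).round(1),'clock',round(s['clock'],2))
E
python3 - <<'E'
from h import *
plan([400,-190,350],Q(0))
E
```

```text
turn [ 0.001 -0.     0.383] shift [-300.   299.2 -105. ] rows 7.0 clock 0.2
```

Emit:
carry_out([
  [0,0,0.383,-300,299,-105,1],
  [0,0,0.383,-300,299,-105,1],
  [0,0,0.383,-300,299,-105,1],
  [0,0,0.383,-300,299,-105,1],
  [0,0,0.383,-300,299,-105,1],
])

```text
clock: 0.82
position: [351.5, -303.1, 319.9]
ee_rot: [0.0, 1.0, -0.0, 0.0]
contact_force: [1.3, 0.7, 0.2]
gripper_width: 85.5
grasp_force: 0.0
```

Emit:
carry_out([
  [0,0,0,-49,113,-30,1],
  [0,0,0,-49,113,-30,1],
  [0,0,0,-49,113,-30,1],
  [0,0,0,-49,113,-30,1],
])

```text
clock: 1.32
position: [400.0, -191.7, 349.2]
ee_rot: [-0.0, 1.0, 0.0, -0.0]
contact_force: [0.4, -0.6, 0.2]
gripper_width: 85.4
grasp_force: 0.0
```

```bash
python3 - <<'E'
from h import *
w=snap('wrist','w1.png');s=read_state();print(s['position'],w['position'],w['orientation'],w['mtx'])
E
```

```text
[ 399.70549497 -192.28726483  348.99327045] [ 318.43697334 -192.61540557  478.27796281] [0.69695553 0.69858762 0.11423196 0.11480148] [[345.89594972   0.         312.67314702]
 [  0.         345.89594972 244.17088625]
 [  0.           0.           1.        ]]
```

View pics/w1.png

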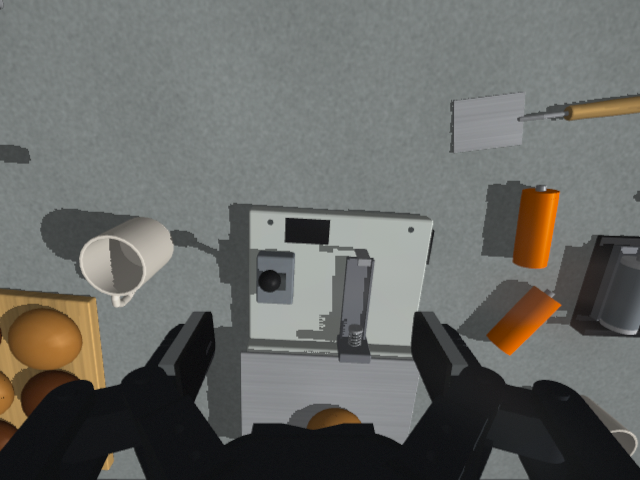

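The wrist view shows the deck corners near (250,210), (433,218), (424,352) and (249,346). It also shows the lip at (357,257), the spring block at (353,345), the switch ball at (269,280), the mug at (125,262) and the large cell at the right edge (620,290).

```bash
python3 - <<'E'
from h import *
w=snap('wrist');im=w['color'];r=np.round
hsv=cv2.cvtColor(im,cv2.COLOR_BGR2HSV)
m=((hsv[...,2]>190)).astype(np.uint8)
m[:, :235]=0; m[:195]=0;m[360:]=0;m[:,445:]=0
m=cv2.morphologyEx(m,cv2.MORPH_OPEN,np.ones((3,3)))
c=max(cv2.findContours(m,0,2)[0],key=cv2.contourArea)
h=cv2.convexHull(c);ap=cv2.approxPolyDP(h,5,True)[:,0];print(ap.tolist())
print(r(np.array([onz(w,*p,28) for p in ap]),1))
g=cv2.cvtColor(im,cv2.COLOR_BGR2GRAY)
bm=(g<30).astype(np.uint8); bm[:262]=0;bm[300:]=0;bm[:,:255]=0;bm[:,290:]=0
x,y,_,_=cv2.boundingRect(bm);print(cv2.boundingRect(bm)); M=cv2.moments(bm,True);u=M['m10']/M['m00'],M['m01']/M['m00'];print('ball',u,r(onz(w,*u,111.4),1))
cv2.imwrite('pics/c1.png',np.hstack([cv2.resize(im[235:365,320:390],None,fx=4.5,fy=4.5,interpolation=2),cv2.resize(im[200:330,380:480],None,fx=4.5,fy=4.5,interpolation=2)]))
E
```

```text
Traceback (most recent call last):
ValueError: max() iterable argument is empty
```

```bash
python3 - <<'E'
from h import *
w=snap('wrist');im=w['color'];r=np.round
hsv=cv2.cvtColor(im,cv2.COLOR_BGR2HSV)
print(hsv[320,280],hsv[400,270],hsv[190,340],hsv[300,400])
t=(int(hsv[320,280,2])+int(max(hsv[400,270,2],hsv[190,340,2])))//2
m=((hsv[...,2]>t)).astype(np.uint8)
m[:, :235]=0; m[:195]=0;m[360:]=0;m[:,445:]=0
m=cv2.morphologyEx(m,cv2.MORPH_OPEN,np.ones((3,3)))
c=max(cv2.findContours(m,0,2)[0],key=cv2.contourArea)
h=cv2.convexHull(c);ap=cv2.approxPolyDP(h,5,True)[:,0];print(ap.tolist())
print(r(np.array([onz(w,*p,28) for p in ap]),1))
g=hsv[...,2]
bm=(g<45).astype(np.uint8); bm[:262]=0;bm[300:]=0;bm[:,:255]=0;bm[:,290:]=0
print(cv2.boundingRect(bm)); M=cv2.moments(bm,True);u=M['m10']/M['m00'],M['m01']/M['m00'];print('ball',u,r(onz(w,*u,111.4),1))
cv2.imwrite('pics/c1.png',np.hstack([cv2.resize(im[235:365,320:390],None,fx=4.5,fy=4.5,interpolation=2),cv2.resize(im[200:330,380:480],None,fx=4.5,fy=4.5,interpolation=2)]))
E
```

```text
[ 72   7 175] [105   7 140] [ 84  10 125] [ 66   7 175]
[[251, 214], [433, 222], [409, 345], [253, 338]]
[[ 427.  -276.3   28. ]
 [ 438.1  -32.4   28. ]
 [ 631.3  -47.6   28. ]
 [ 619.  -284.3   28. ]]
(259, 271, 24, 21)
ball (270.0360110803324, 280.82271468144046) [ 486.3 -243.4  111.4]
```

View pics/c1.png

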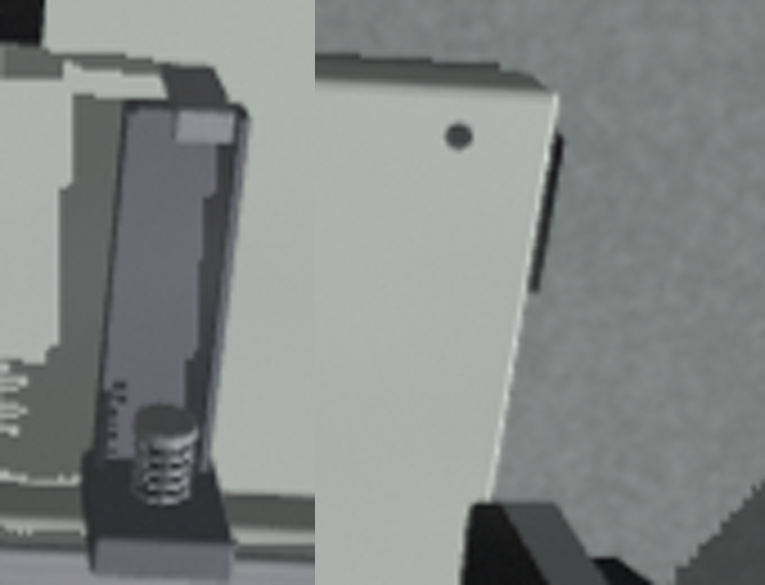

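```bash
python3 - <<'E'
from h import *
w=snap('wrist');r=np.round
L=onz(w,365.8,266.6,68.5);B=onz(w,355.8,355,78);d=(B-L)[:2]
print(L,B,np.linalg.norm(d),np.arctan2(d[1],d[0]))
e=onz(w,418.9,311.1,28)-onz(w,433.3,221.1,28);print('edge',e,np.arctan2(e[1],e[0]))
print('mug',onz(w,112,265,90))
ball=np.array([486.3,-243.4])
for yaw in(-.04,-.05,-.06,-.07):
    f=lambda x,y:np.array([[np.cos(yaw),-np.sin(yaw)],[np.sin(yaw),np.cos(yaw)]])@[x,y]
    print(yaw,'origin from lip',L[:2]-f(-45,0),'block',B[:2]-f(82,0),'ball',ball-f(-43.6,-115),'NL',np.array([438.1,-32.4])-f(-98,93),'NR',np.array([427,-276.3])-f(-98,-153))
E
```

```text
[ 486.0678211  -126.45941812   68.5       ] [ 612.53915554 -135.44889395   78.        ] 126.79041411073322 -0.07095981537096563
edge [136.29884368  -6.12601761   0.        ] -0.044915256739971286
mug [ 474.97137382 -436.85542102   90.        ]
-0.04 origin from lip [ 531.0318259  -128.25893816] block [ 530.60474679 -132.16976855] ball [ 534.46389808 -130.2355227 ] NL [ 532.30260237 -129.24456467] NR [ 531.03997858 -127.34133843]
-0.05 origin from lip [ 531.01158282 -128.70848074] block [ 530.64163418 -131.35060207] ball [ 535.59311582 -130.72281183] NL [ 531.32946278 -130.18173281] NR [ 532.52433842 -128.38916875]
-0.06 origin from lip [ 530.98684539 -129.15779841] block [ 530.68671126 -130.53184542] ball [ 536.71740429 -131.22136859] NL [ 530.34700031 -131.10912285] NR [ 533.99814591 -129.45179002]
-0.07 origin from lip [ 530.95761611 -129.60684625] block [ 530.73997352 -129.71358047] ball [ 537.83665105 -131.73114311] NL [ 529.35531322 -132.02664206] NR [ 535.46125367 -130.529096  ]
```

Emit:
carry_out([
  [0,0,0,0,470,0,1],
  [0,0,0,0,470,0,1],
  [0,0,0,0,470,0,1],
  [0,0,0,0,470,0,1],
  [0,0,0,0,470,0,1],
])

```text
clock: 2.15
position: [400.1, 121.5, 349.6]
ee_rot: [0.001, 1.0, 0.0, 0.0]
contact_force: [0.8, 0.6, -0.5]
gripper_width: 85.1
grasp_force: 0.0
```

Emit:
carry_out([
  [0,0,0,0,160,0,1],
  [0,0,0,0,160,0,1],
  [0,0,0,0,160,0,1],
  [0,0,0,0,160,0,1],
])

```text
clock: 2.65
position: [400.7, 281.7, 348.2]
ee_rot: [-0.0, 1.0, -0.001, -0.001]
contact_force: [0.5, -0.4, -0.6]
gripper_width: 85.4
grasp_force: 0.0
```

```bash
python3 - <<'E'
from h import *
w=snap('wrist','w2.png');s=read_state();print(s['position'],s['clock'])
E
```

```text
[400.6590046  280.39428587 348.54018645] 2.7
```

View pics/w2.png

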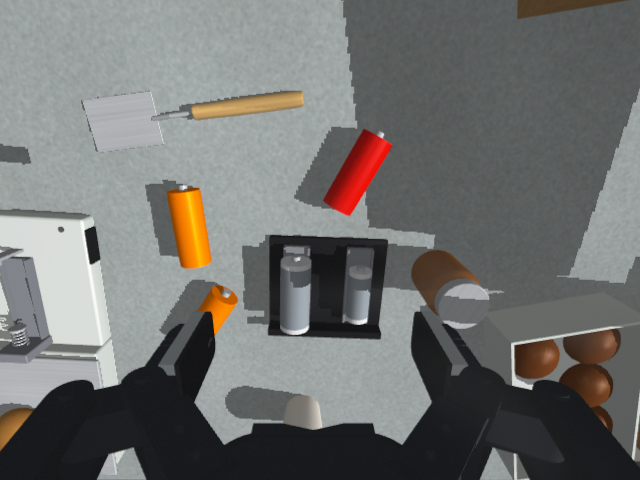

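The large cell is at (295,295), with its stud at (297,258) and its base at (295,333). The dock corners are near (270,236), (387,240), (380,337) and (269,335). The small cell is at (357,295) and the jar at (450,285).

```bash
python3 - <<'E'
from h import *
w=snap('wrist');im=w['color'];r=np.round
V=cv2.cvtColor(im,cv2.COLOR_BGR2HSV)[...,2]
for v in range(248,340,6): print(v,V[v,274:322:2].tolist())
m=(V>58).astype(np.uint8);
C=[]
for v in range(270,325,4):
    xs=np.where(m[v,274:320])[0]+274
    # silhouette
    p=onz(w,xs.min(),v,37);q=onz(w,xs.max()+1,v,37);C.append([*(p+q)[:2]/2,q[1]-p[1]])
print(r(C,1))
n=[onz(w,270,236,8),onz(w,387,240,8)];d=n[1]-n[0];print(n,np.arctan2(-d[0],d[1]))
print('studtip',onz(w,297,258,37),'jar',onz(w,464,302,110),'base', onz(w,295,333,50))
E
```

```text
248 [23, 22, 22, 22, 20, 101, 141, 141, 141, 141, 141, 141, 141, 141, 141, 141, 80, 83, 95, 36, 36, 35, 37, 35]
254 [22, 23, 22, 23, 22, 61, 77, 80, 80, 82, 83, 85, 85, 82, 80, 81, 80, 105, 110, 23, 21, 23, 24, 23]
260 [23, 21, 23, 23, 99, 106, 108, 107, 106, 99, 112, 155, 196, 191, 104, 108, 106, 108, 108, 53, 24, 21, 21, 24]
266 [22, 25, 24, 22, 102, 116, 123, 122, 123, 119, 118, 114, 113, 115, 117, 119, 120, 114, 111, 53, 22, 24, 22, 24]
272 [23, 24, 24, 25, 74, 81, 88, 100, 116, 85, 87, 86, 85, 84, 83, 82, 81, 79, 75, 37, 24, 25, 24, 27]
278 [25, 25, 24, 25, 77, 81, 89, 102, 118, 86, 85, 86, 85, 85, 84, 82, 81, 78, 74, 42, 39, 39, 38, 29]
284 [29, 29, 28, 28, 76, 81, 88, 103, 118, 133, 98, 87, 85, 85, 85, 81, 80, 79, 164, 55, 40, 41, 42, 30]
290 [29, 29, 30, 32, 77, 81, 90, 104, 119, 133, 144, 154, 162, 171, 178, 179, 179, 179, 171, 47, 42, 42, 41, 32]
296 [32, 33, 32, 33, 78, 82, 92, 104, 119, 135, 144, 154, 162, 172, 177, 179, 180, 180, 168, 43, 44, 44, 42, 34]
302 [33, 32, 31, 33, 77, 82, 91, 105, 120, 134, 146, 156, 162, 172, 178, 179, 181, 178, 139, 43, 42, 45, 42, 33]
308 [
[... 540 characters left out ...]
36, 35, 37, 36]
338 [161, 158, 158, 156, 162, 163, 164, 165, 164, 164, 164, 158, 158, 164, 164, 162, 161, 160, 159, 162, 166, 173, 169, 169]
[[505.1 257.   41.4]
 [511.1 256.9  41.5]
 [517.1 256.1  43.1]
 [523.2 256.   43.3]
 [529.3 255.9  43.5]
 [535.5 255.8  43.6]
 [541.8 255.7  43.8]
 [548.1 255.7  44. ]
 [554.4 255.6  44.2]
 [560.8 255.5  44.3]
 [567.3 254.7  43.1]
 [573.8 254.6  43.3]
 [580.3 254.5  43.5]
 [586.9 254.4  43.6]]
[array([465.05297639, 217.77218052,   8.        ]), array([470.7372663 , 384.43017697,   8.        ])] -0.034094297040765296
studtip [487.36661365 257.19974897  37.        ] jar [514.95614048 458.35748075 110.        ] base [596.96401629 253.43915745  50.        ]
```

```bash
python3 - <<'E'
from h import *
plan([542,255.7,120],Q(-.033)); plan([542,255.7,34],Q(-.033))
E
```

```text
turn [-0.001 -0.001  0.032] shift [-141.6  -23.5  228.8] rows 4.3 clock 2.75
turn [-0.001 -0.001  0.032] shift [-141.7  -23.4  314.8] rows 5.5 clock 2.75
```

Emit:
carry_out([
  [0,0,0.032,-142,-23.5,229,1],
  [0,0,0.032,-142,-23.5,229,1],
  [0,0,0.032,-142,-23.5,229,1],
  [0,0,0.032,-142,-23.5,229,1],
  [0,0,0.032,-142,-23.5,229,1],
])

```text
clock: 3.38
position: [542.3, 253.5, 116.9]
ee_rot: [0.018, 1.0, -0.002, -0.003]
contact_force: [-0.4, -0.4, 0.8]
gripper_width: 85.4
grasp_force: 0.0
```

Emit:
carry_out([
  [0,0,0,0,0,30,1],
  [0,0,0,0,0,55,1],
  [0,0,0,0,0,75,1],
  [0,0,0,0,0,85,1],
  [0,0,0,0,0,85,1],
])

```text
clock: 4.0
position: [542.5, 256.7, 36.1]
ee_rot: [0.016, 1.0, 0.0, 0.0]
contact_force: [0.5, -0.6, -0.5]
gripper_width: 85.1
grasp_force: 0.0
```

```bash
python3 - <<'E'
from h import *
plan([542,255.7,34],Q(-.033))
w=snap('wrist','w3.png');r=np.round
for n,P in dict(org=[542,255.7,58],tip=[487,257.5,37],base=[597,254,58]).items(): print(n,r(proj(w,P)))
print(read_state()['contact_force'])
E
```

```text
turn [0. 0. 0.] shift [ 0.5 -1.1  2.1] rows 0.0 clock 4.0
org [312. 360.]
tip [313. 201.]
base [312. 470.]
[-0.02729948  0.79330035  0.24671986]
```

View pics/w3.png

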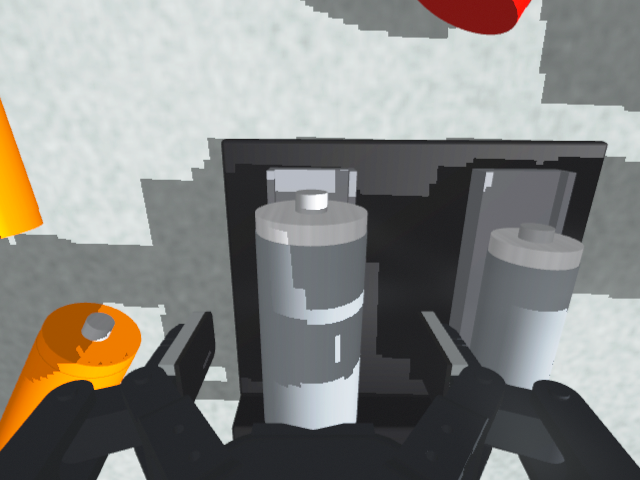

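The cell is centred between the fingers with its stud at (313,201), exactly where predicted. Closing now.

Emit:
carry_out([
  [0,0,0,0,-1,1,1],
  [0,0,0,0,-1,1,-1],
  [0,0,0,0,-1,1,-1],
  [0,0,0,0,-1,1,-1],
  [0,0,0,0,-1,1,-1],
])

```text
clock: 4.68
position: [542.5, 256.2, 35.1]
ee_rot: [0.016, 1.0, 0.0, 0.0]
contact_force: [-1.3, 0.7, 4.6]
gripper_width: 40.2
grasp_force: 60.9
```

Emit:
carry_out([
  [0,0,0,0,0,0,-1],
  [0,0,0,0,0,0,-1],
])

```text
clock: 4.92
position: [542.5, 256.2, 35.1]
ee_rot: [0.016, 1.0, 0.0, 0.0]
contact_force: [-1.7, -0.9, 5.0]
gripper_width: 40.1
grasp_force: 61.0
```

Emit:
carry_out([
  [0,0,0,0,0,-20,-1],
  [0,0,0,0,0,-60,-1],
  [0,0,0,0,0,-120,-1],
  [0,0,0,0,0,-150,-1],
  [0,0,0,0,0,-150,-1],
])

```text
clock: 5.55
position: [542.7, 256.6, 185.7]
ee_rot: [0.016, 1.0, 0.002, 0.001]
contact_force: [0.5, -0.5, -4.9]
gripper_width: 40.0
grasp_force: 61.6
```

```bash
python3 - <<'E'
from h import *
w=snap('wrist');b=snap('side')
s=read_state();print(s['gripper_width'],s['grasp_force'],s['contact_force'])
cv2.imwrite('pics/w4.png',np.hstack([cv2.resize(w['color'],(400,300)),cv2.resize(b['color'][180:450,120:480],(400,300))]))
r0=R.from_quat(s['ee_rot']);P=np.array(s['position'])
# predicted stud tip if rigid: cell tip in tool frame (+x toward robot = 55.5, z +2 up i.e. -? )
for dz in(-4,-2,0): print(proj(w,P+r0.apply([55.5,0,dz])))
E
```

```text
40.08314721401788 61.57284379005432 [-0.46316069 -0.06899095 -4.95936041]
[311.65294713 195.41674652]
[311.64835994 194.39790939]
[311.64390283 193.40796498]
```

View pics/w4.png

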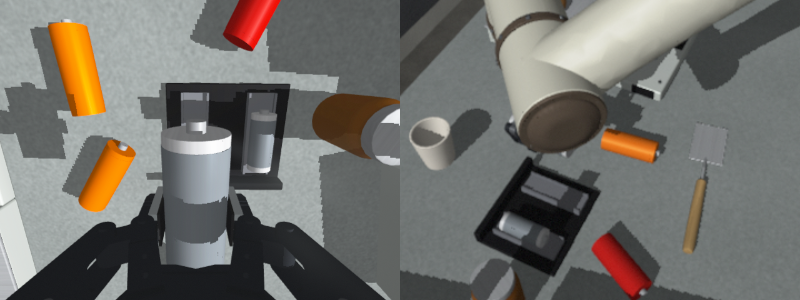

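The dock bed is empty and the cell is held, with its stud at about (313,201). The small cell is still in its bed. I'll check for slip against w3.

```bash
python3 - <<'E'
from h import *
w=snap('wrist','w5.png')['color'];o=cv2.imread('pics/w3.png')
for i in(o,w):
    V=cv2.cvtColor(i,cv2.COLOR_BGR2HSV)[...,2]; print(V[184:250:2,313].tolist());print(V[200,286:342:2].tolist());print(V[225,246:380:4].tolist())
E
```

```text
[197, 197, 190, 123, 123, 152, 246, 245, 245, 245, 246, 245, 245, 145, 145, 146, 147, 148, 147, 147, 148, 172, 173, 173, 173, 172, 172, 173, 172, 172, 173, 134, 119]
[122, 126, 131, 135, 137, 122, 128, 137, 162, 183, 206, 222, 233, 242, 248, 254, 255, 254, 253, 252, 248, 141, 131, 127, 123, 120, 117, 114]
[36, 35, 35, 150, 153, 163, 167, 166, 167, 167, 169, 172, 170, 167, 160, 164, 160, 159, 160, 159, 162, 169, 168, 170, 170, 166, 165, 161, 156, 157, 123, 42, 40, 38]
[88, 89, 87, 92, 93, 94, 162, 191, 191, 192, 192, 192, 192, 192, 194, 172, 115, 115, 115, 115, 114, 157, 231, 231, 231, 232, 231, 231, 232, 232, 232, 232, 149]
[29, 30, 31, 71, 91, 92, 94, 98, 104, 118, 137, 153, 170, 183, 199, 213, 234, 249, 243, 234, 228, 221, 126, 86, 89, 45, 28, 29]
[173, 181, 176, 117, 117, 120, 130, 133, 147, 154, 158, 149, 139, 133, 121, 116, 115, 114, 113, 114, 124, 146, 174, 208, 238, 253, 252, 251, 249, 249, 249, 95, 36, 36]
```

```bash
cp pics/w5.png /tmp; python3 - <<'E'
from h import *
w=snap('wrist');s=read_state();r0=R.from_quat(s['ee_rot']);P=np.array(s['position'])
def pts(dx,dz,th):
    # cell origin in tool: x=dx (towards robot), z=dz ; th = stud up
    c,sn=np.cos(th),np.sin(th)
    a=np.array([c,0,-sn]);u=np.array([-sn,0,-c]); o=np.array([dx,0,dz])
    return [proj(w,P+r0.apply(o+a*k+u*h))[1].round(1) for k,h in((55,-6),(55,6),(48,6),(48,21))]
for dx in(-2,0,2,4):print('level dz-1',dx,pts(dx,-1,0))
for th in(-.1,-.05,0,.05,.1):print('dz-2',th,[pts(dx,-2,th) for dx in(0,3)])
V=cv2.cvtColor(w['color'],cv2.COLOR_BGR2HSV)[...,2]
cv2.imwrite('pics/c5.png',np.hstack([cv2.resize(i[170:260,240:390],(400,240),interpolation=2) for i in(cv2.imread('pics/w3.png'),w['color'])]))
E
```

```text
level dz-1 -2 [np.float64(204.5), np.float64(211.5), np.float64(230.1), np.float64(243.1)]
level dz-1 0 [np.float64(199.5), np.float64(206.1), np.float64(224.9), np.float64(237.2)]
level dz-1 2 [np.float64(194.4), np.float64(200.6), np.float64(219.6), np.float64(231.3)]
level dz-1 4 [np.float64(189.3), np.float64(195.0), np.float64(214.2), np.float64(225.3)]
dz-2 -0.1 [[np.float64(199.4), np.float64(202.6), np.float64(221.2), np.float64(228.4)], [np.float64(192.0), np.float64(194.5), np.float64(213.4), np.float64(219.7)]]
dz-2 -0.05 [[np.float64(199.5), np.float64(204.4), np.float64(223.2), np.float64(233.0)], [np.float64(192.0), np.float64(196.2), np.float64(215.3), np.float64(224.2)]]
dz-2 0 [[np.float64(200.0), np.float64(206.7), np.float64(225.6), np.float64(238.2)], [np.float64(192.3), np.float64(198.3), np.float64(217.6), np.float64(229.2)]]
dz-2 0.05 [[np.float64(200.8), np.float64(209.4), np.float64(228.4), np.float64(243.8)], [np.float64(193.0), np.float64(200.9), np.float64(220.2), np.float64(234.7)]]
dz-2 0.1 [[np.float64(202.0), np.float64(212.6), np.float64(231.6), np.float64(249.9)], [np.float64(194.1), np.float64(204.0), np.float64(223.3), np.float64(240.7)]]
```

View pics/c5.png

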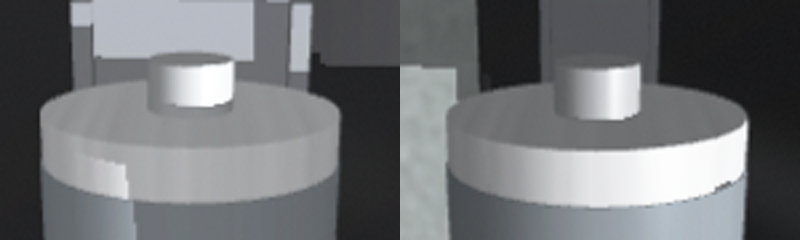

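```bash
cat >> h.py <<'E'
S=np.array([529.5,-129.6]);YAW=-.05
def pose(th,x0,z0):
    s,c=np.sin(th),np.cos(th)
    x=x0+19*s-52.8*c;z=z0+19*c+52.8*s
    xy=S+x*np.array([np.cos(YAW),np.sin(YAW)])
    return np.array([*xy,z]),Q(YAW,th)
E
python3 - <<'E'
from h import *
p,q=pose(.5,33,116);print(p);plan(p,q)
E
```

```text
[ 525.27800896 -129.38872436  157.98773711]
turn [-0.008  0.495  0.016] shift [   2.8 -384.7   24.5] rows 6.2 clock 5.75
```

Emit:
carry_out([
  [0,0.1,0,0,-30,0,-1],
  [0,0.2,0,0,-80,0,-1],
  [0,0.3,0,0,-140,0,-1],
  [0,0.4,0.016,2,-200,0,-1],
  [0,0.495,0.016,2,-260,0,-1],
])

```text
clock: 6.38
position: [531.7, -5.5, 182.6]
ee_rot: [0.024, 0.969, 0.004, -0.247]
contact_force: [0.7, 0.7, -4.2]
gripper_width: 40.4
grasp_force: 61.5
```

```bash
python3 - <<'E'
from h import *
p,q=pose(.5,33,116);plan(p,q)
E
```

```text
turn [-0.004  0.001  0.   ] shift [ -11.6 -124.    22.3] rows 2.0 clock 6.38
```

Emit:
carry_out([
  [-0.004,0,0,-4,-50,5,-1],
  [-0.004,0,0,-9,-100,15,-1],
  [-0.004,0,0,-11.5,-124,22,-1],
  [-0.004,0,0,-11.5,-124,22,-1],
])

```text
clock: 6.88
position: [524.7, -128.9, 157.9]
ee_rot: [0.025, 0.969, 0.006, -0.247]
contact_force: [-0.0, 0.2, -4.1]
gripper_width: 40.3
grasp_force: 61.6
```

```bash
python3 - <<'E'
from h import *
p,q=pose(.5,33,116);plan(p,q)
p,q=pose(.5,33,46);plan(p,q)
w=snap('wrist');s=read_state();r0=R.from_quat(s['ee_rot']);P=np.array(s['position'])
pp=lambda dx,k,h:proj(w,P+r0.apply([dx+k,0,-2-h]))[1].round(1)
print([pp(3.8,55,-6),pp(3.8,55,6),pp(3.8,48,6),pp(3.8,48,21)])
V=cv2.cvtColor(w['color'],cv2.COLOR_BGR2HSV)[...,2];print(V[180:254:2,312].tolist())
a=snap('scene');b=snap('side')
f=lambda i,x,y:cv2.resize(i['color'][y:y+150,x:x+200],(400,300),interpolation=2)
cv2.imwrite('pics/d.png',np.hstack([f(a,170,110),f(b,240,110)]))
E
```

```text
turn [ 0.001  0.002 -0.002] shift [-0.5 -0.4 -0.4] rows 0.0 clock 6.88
turn [ 0.001  0.002 -0.002] shift [-34.   -0.4  61.1] rows 1.1 clock 6.88
[np.float64(191.1), np.float64(197.0), np.float64(216.4), np.float64(227.9)]
[130, 131, 137, 141, 141, 130, 104, 103, 123, 141, 140, 140, 141, 141, 140, 141, 141, 142, 128, 128, 128, 128, 129, 139, 186, 186, 185, 187, 186, 186, 186, 186, 186, 186, 126, 121, 121]
```

Emit:
carry_out([
  [0,0,0,-11,0,20,-1],
  [0,0,0,-22,0,40,-1],
  [0,0,0,-30,0,54,-1],
  [0,0,0,-34,0,61,-1],
  [0,0,0,-34,0,61,-1],
])

```text
clock: 7.65
position: [526.7, -127.5, 90.1]
ee_rot: [0.024, 0.969, 0.006, -0.245]
contact_force: [-1.1, 0.1, -3.7]
gripper_width: 40.0
grasp_force: 61.6
```

```bash
python3 - <<'E'
from h import *
for a in [(.5,33,38),(.40,50,37.5),(.36,56,37.5),(.25,63,37.5),(.2,67,37.5),(.1,69,37.5),(0,69,37)]:
    plan(*pose(*a))
w=snap('wrist')['color'];V=cv2.cvtColor(w,cv2.COLOR_BGR2HSV)[...,2];print(V[180:254:2,312].tolist())
E
```

```text
turn [-0.001  0.005  0.001] shift [-3.6 -2.   9.5] rows 0.2 clock 7.65
turn [-0.001 -0.095  0.001] shift [-17.2  -2.    7.2] rows 0.5 clock 7.65
turn [-0.001 -0.135  0.001] shift [-21.9  -2.    6.6] rows 0.7 clock 7.65
turn [-0.001 -0.245  0.001] shift [-27.1  -2.    9.3] rows 1.3 clock 7.65
turn [-0.001 -0.295  0.001] shift [-30.5  -2.   10.2] rows 1.6 clock 7.65
turn [-0.001 -0.395  0.001] shift [-32.2  -2.   14.9] rows 2.1 clock 7.65
turn [-0.001 -0.495  0.001] shift [-33.   -2.   20.9] rows 2.6 clock 7.65
[190, 191, 191, 191, 190, 150, 101, 102, 121, 139, 139, 140, 140, 141, 140, 141, 140, 140, 126, 126, 126, 125, 125, 143, 183, 185, 184, 184, 184, 184, 184, 185, 184, 184, 124, 120, 120]
```

Emit:
carry_out([
  [0,0,0,-2,-1,5,-1],
  [0,0.003,0,-3.5,-2,9,-1],
  [0,0.003,0,-3.5,-2,9,-1],
])

```text
clock: 8.07
position: [525.0, -129.9, 80.4]
ee_rot: [0.024, 0.969, 0.006, -0.247]
contact_force: [-0.2, 0.8, -4.1]
gripper_width: 40.5
grasp_force: 61.6
```

```bash
python3 - <<'E'
from h import *
for a in [(.5,33,38),(.40,50,37.5),(.36,56,37.5),(.25,63,37.5),(.2,67,37.5),(.1,69,37.5),(0,69,37)]:
    plan(*pose(*a))
print(read_state()['contact_force'])
E
```

```text
turn [-0.     0.001  0.   ] shift [-0.4  0.5  0.2] rows 0.0 clock 8.07
turn [-0.    -0.099  0.   ] shift [-14.    0.5  -2.1] rows 0.5 clock 8.07
turn [-0.    -0.139  0.   ] shift [-18.7   0.5  -2.8] rows 0.7 clock 8.07
turn [-0.    -0.249  0.   ] shift [-23.9   0.5  -0. ] rows 1.3 clock 8.07
turn [-0.    -0.299  0.   ] shift [-27.3   0.5   0.9] rows 1.6 clock 8.07
turn [-0.    -0.399  0.   ] shift [-29.    0.5   5.5] rows 2.1 clock 8.07
turn [-0.    -0.499  0.   ] shift [-29.9   0.5  11.5] rows 2.7 clock 8.07
[-0.19841047  0.82985406 -4.11262698]
```

Emit:
carry_out([
  [0,-0.05,0,-7,0,-1,-1],
  [0,-0.099,0,-14,0,-2,-1],
  [0,-0.139,0,-18.7,0,-2.8,-1],
  [0,-0.139,0,-18.7,0,-2.8,-1],
])

```text
clock: 8.57
position: [538.4, -130.5, 73.9]
ee_rot: [0.025, 0.983, 0.005, -0.184]
contact_force: [-5.7, 0.9, -4.3]
gripper_width: 40.5
grasp_force: 61.4
```

```bash
python3 - <<'E'
from h import *
for a in [(.36,56,37.5),(.25,63,37.5),(.2,67,37.5),(.1,69,37.5),(0,69,37)]:
    plan(*pose(*a))
w=snap('wrist')['color'];V=cv2.cvtColor(w,cv2.COLOR_BGR2HSV)[...,2];print(V[180:254:2,312].tolist())
E
```

```text
turn [ 0.    -0.01  -0.001] shift [-4.   0.5 -1.6] rows 0.1 clock 8.57
turn [ 0.    -0.12  -0.001] shift [-8.8  0.5  1.8] rows 0.6 clock 8.57
turn [ 0.    -0.17  -0.001] shift [-12.    0.5   3.1] rows 0.9 clock 8.57
turn [ 0.    -0.27  -0.001] shift [-13.2   0.5   8. ] rows 1.4 clock 8.57
turn [ 0.    -0.37  -0.001] shift [-13.2   0.5  14.1] rows 2.0 clock 8.57
[188, 187, 187, 185, 160, 129, 91, 93, 118, 139, 138, 139, 139, 139, 139, 139, 140, 138, 114, 114, 113, 113, 114, 121, 183, 183, 183, 183, 183, 184, 183, 183, 183, 183, 133, 119, 119]
```

Emit:
carry_out([
  [0,-0.04,0,-3,0,0,-1],
  [0,-0.08,0,-5,0,1,-1],
  [0,-0.11,0,-6,0,2.5,-1],
  [0,-0.11,0,-6,0,2.5,-1],
  [0,-0.11,0,-6,0,2.5,-1],
])

```text
clock: 9.25
position: [541.4, -130.7, 68.5]
ee_rot: [0.025, 0.991, 0.003, -0.132]
contact_force: [-7.9, 0.8, -4.6]
gripper_width: 40.5
grasp_force: 61.3
```

```bash
python3 - <<'E'
from h import *
for a in [(.25,63,37.5),(.2,67,37.5),(.1,69,37.5),(0,69,37)]:
    plan(*pose(*a))
w=snap('wrist')['color'];V=cv2.cvtColor(w,cv2.COLOR_BGR2HSV)[...,2];print(V[180:254:2,312].tolist())
print(read_state()['contact_force'])
E
```

```text
turn [ 0.001 -0.014 -0.001] shift [-4.3  0.5 -1.6] rows 0.1 clock 9.25
turn [ 0.    -0.064 -0.001] shift [-7.3  0.5 -0. ] rows 0.3 clock 9.25
turn [ 0.    -0.164 -0.001] shift [-7.9  0.5  4.9] rows 0.9 clock 9.25
turn [ 0.    -0.264 -0.001] shift [-7.3  0.5 11. ] rows 1.4 clock 9.25
[166, 168, 167, 167, 167, 115, 81, 84, 122, 140, 139, 140, 140, 139, 139, 140, 140, 140, 106, 106, 105, 105, 105, 121, 183, 184, 185, 184, 184, 184, 184, 184, 184, 184, 131, 120, 121]
[-7.95884922  1.17617094 -4.51107326]
```

Emit:
carry_out([
  [0,-0.02,0,-3,0,0,-1],
  [0,-0.04,0,-6,0,0,-1],
  [0,-0.064,0,-8,0,0,-1],
  [0,-0.064,0,-8,0,0,-1],
])

```text
clock: 9.8
position: [546.7, -130.9, 65.6]
ee_rot: [0.026, 0.994, 0.003, -0.103]
contact_force: [-11.4, 0.1, -5.9]
gripper_width: 40.3
grasp_force: 61.3
```

```bash
python3 - <<'E'
from h import *
for a in [(.2,67,37.5),(.1,69,37.5),(.05,69,37.5),(0,69,37)]:
    plan(*pose(*a))
w=snap('wrist')['color'];V=cv2.cvtColor(w,cv2.COLOR_BGR2HSV)[...,2];print(V[180:254:2,312].tolist())
print(read_state()['contact_force'])
E
```

```text
turn [ 0.001 -0.006 -0.002] shift [-1.5  0.5 -1.4] rows 0.0 clock 9.8
turn [ 0.001 -0.106 -0.002] shift [-1.9  0.5  3.6] rows 0.6 clock 9.8
turn [ 0.001 -0.156 -0.002] shift [-1.3  0.5  6.3] rows 0.8 clock 9.8
turn [ 0.001 -0.206 -0.002] shift [-0.9  0.5  9.6] rows 1.1 clock 9.8
[163, 152, 184, 184, 184, 116, 81, 80, 120, 138, 139, 140, 139, 139, 139, 139, 139, 139, 100, 99, 96, 99, 99, 107, 182, 182, 183, 182, 183, 183, 183, 182, 183, 183, 132, 119, 119]
[-11.47058326   0.61326645  -5.31678965]
```

Emit:
carry_out([
  [0,-0.05,0,-2,0,1.5,-1],
  [0,-0.106,0,-2.5,0,4,-1],
  [0,-0.156,0,-2.5,0,6.5,-1],
  [0,-0.156,0,-2.5,0,6.5,-1],
])

```text
clock: 10.35
position: [546.3, -131.0, 57.8]
ee_rot: [0.026, 0.999, 0.001, -0.026]
contact_force: [-10.1, 2.5, -5.4]
gripper_width: 40.2
grasp_force: 61.5
```

```bash
python3 - <<'E'
from h import *
for a in [(.05,69,37.5),(0,69,37)]:
    plan(*pose(*a))
w=snap('wrist')['color'];V=cv2.cvtColor(w,cv2.COLOR_BGR2HSV)[...,2];print(V[180:254:2,312].tolist())
print(read_state()['contact_force'])
E
```

```text
turn [ 0.    -0.002 -0.002] shift [-0.3  0.6 -1.3] rows 0.0 clock 10.35
turn [ 0.    -0.052 -0.002] shift [0.5 0.6 1.8] rows 0.3 clock 10.35
[149, 146, 146, 148, 120, 84, 69, 69, 125, 138, 137, 138, 137, 138, 137, 137, 123, 82, 85, 84, 85, 85, 85, 106, 180, 180, 180, 180, 179, 179, 180, 180, 179, 180, 117, 118, 118]
[-10.73413715   2.51644609  -5.59896659]
```

Emit:
carry_out([
  [0,-0.03,0,0,0,1,-1],
  [0,-0.055,0,0,0.5,2,-1],
  [0,-0.055,0,0,0.5,2,-1],
])

```text
clock: 10.78
position: [546.5, -131.0, 55.4]
ee_rot: [0.026, 1.0, -0.0, 0.001]
contact_force: [-10.8, 0.7, -6.6]
gripper_width: 40.4
grasp_force: 61.5
```

```bash
python3 - <<'E'
from h import *
plan(*pose(0,69,36))
w=snap('wrist')['color'];V=cv2.cvtColor(w,cv2.COLOR_BGR2HSV)[...,2];print(V[180:254:2,312].tolist())
print(read_state()['contact_force'])
E
```

```text
turn [-0.001  0.003 -0.002] shift [0.8 0.6 0.4] rows 0.0 clock 10.78
[146, 145, 144, 142, 143, 144, 82, 68, 113, 134, 134, 133, 134, 134, 134, 135, 132, 79, 84, 84, 84, 84, 83, 93, 176, 177, 176, 177, 177, 176, 177, 177, 177, 177, 127, 114, 117]
[-11.58992202   1.07444863  -6.30245243]
```

Emit:
carry_out([
  [0,0,0,0,0,1.5,-1],
  [0,0,0,0,0,1.5,-1],
  [0,0,0,0,0,1.5,0.5],
  [0,0,0,0,0,1.5,0.5],
  [0,0,0,0,0,1.5,0.5],
])

```text
clock: 11.45
position: [557.9, -130.8, 58.3]
ee_rot: [0.025, 1.0, -0.001, 0.014]
contact_force: [0.5, -0.4, 1.8]
gripper_width: 63.7
grasp_force: 0.0
```

```bash
python3 - <<'E'
from h import *
w=snap('wrist','w6.png')['color'];V=cv2.cvtColor(w,cv2.COLOR_BGR2HSV)[...,2];print(V[150:254:2,312].tolist())
s=read_state();print(s['contact_force'],s['gripper_width'],s['position'])
E
```

```text
[141, 142, 141, 143, 79, 80, 80, 81, 89, 176, 175, 176, 175, 175, 176, 175, 175, 176, 174, 174, 148, 117, 117, 117, 117, 117, 117, 117, 117, 117, 117, 116, 117, 117, 116, 117, 117, 117, 116, 118, 117, 116, 117, 116, 117, 117, 117, 116, 116, 117, 116, 116]
[-0.673511   -0.68025696  0.04538399] 64.3514392571655 [ 557.64050416 -130.77404624   58.11961585]
```

Emit:
carry_out([
  [0,0,0,0,0,-25,0.5],
  [0,0,0,0,0,-60,0.6],
  [0,0,0,30,0,-100,1],
  [0,0,0,80,0,-130,1],
  [0,0,0,80,0,-130,1],
])

```text
clock: 12.12
position: [472.2, -126.6, 188.3]
ee_rot: [0.025, 1.0, -0.0, 0.016]
contact_force: [0.8, -0.0, -0.5]
gripper_width: 85.4
grasp_force: 0.0
```

```bash
python3 - <<'E'
from h import *
w=snap('wrist');b=snap('side');a=snap('scene')
s=read_state();print(s['position'],s['clock'])
f=lambda i,x,y:cv2.resize(i['color'][y:y+120,x:x+160],(400,300),interpolation=2)
cv2.imwrite('pics/e.png',np.vstack([np.hstack([f(w,240,180),cv2.resize(w['color'],(400,300))]),np.hstack([f(a,200,140),f(b,260,140)])]))
SS=lambda x,y,z:np.array([*(S+R.from_euler('z',YAW).apply([x,y,0])[:2]),z])
for n,P in dict(stud=SS(-50,0,57),lip=SS(-45,0,68.5),bodyend=SS(-43,0,78),base=SS(60,0,78),ball=SS(-43.6,-115,111.4)).items(): print(n,proj(w,P).round(),proj(a,P).round(),proj(b,P).round())
E
```

```text
[ 474.15831298 -126.57778592  185.40983362] 12.275
stud [314. 240.] [302. 208.] [351. 222.]
lip [314. 252.] [300. 206.] [349. 218.]
bodyend [314. 259.] [300. 204.] [349. 215.]
base [313. 371.] [262. 220.] [310. 203.]
ball [137. 277.] [278. 165.] [368. 177.]
```

View pics/e.png

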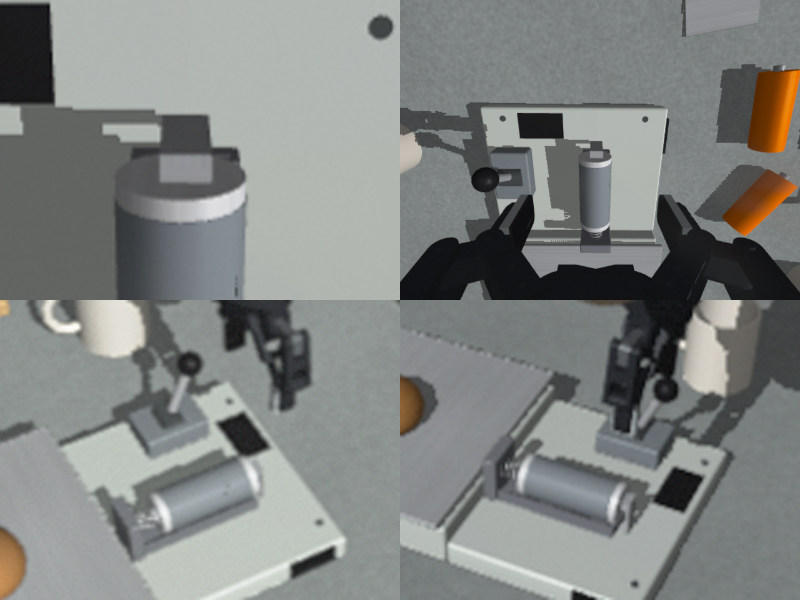

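The crops show the cell lying level in the cradle. The spring is against its base, the stud is hidden under the lip (lip edge at wrist row 253, predicted 252), and the rim is at the seated row. Next is the switch, with the fingers shut.

```bash
cat >> h.py <<'E'
SS=lambda x,y,z:np.array([*(S+R.from_euler('z',YAW).apply([x,y,0])[:2]),z])
E
python3 - <<'E'
from h import *
plan(SS(-86,-115,185),Q(YAW));plan(SS(-86,-115,109),Q(YAW))
E
```

```text
turn [-0.     0.027  0.001] shift [  30.7 -115.2   -0.4] rows 1.9 clock 12.28
turn [-0.     0.027  0.001] shift [  32.7 -115.2   75.6] rows 2.3 clock 12.28
```

Emit:
carry_out([
  [0,0.027,0,31,-50,0,-1],
  [0,0.027,0,31,-100,0,-1],
  [0,0.027,0,31,-115,0,-1],
  [0,0.027,0,32,-115,0,-1],
  [0,0.027,0,32,-115,0,-1],
])

```text
clock: 12.9
position: [436.1, -239.3, 183.9]
ee_rot: [0.024, 1.0, 0.0, -0.001]
contact_force: [0.6, -0.3, 0.1]
gripper_width: -0.1
grasp_force: 0.0
```

Emit:
carry_out([
  [0,0,0,0,0,40,-1],
  [0,0,0,0,0,75,-1],
  [0,0,0,0,0,75,-1],
  [0,0,0,0,0,75,-1],
])

```text
clock: 13.4
position: [437.0, -239.6, 110.8]
ee_rot: [0.024, 1.0, -0.001, 0.0]
contact_force: [-0.8, -0.1, 0.3]
gripper_width: -0.1
grasp_force: 0.0
```

```bash
python3 - <<'E'
from h import *
plan(SS(-86,-115,109),Q(YAW));plan(SS(0,-115,109),Q(YAW));plan(SS(8,-115,109),Q(YAW));print(read_state()['gripper_width'],read_state()['contact_force'])
E
```

```text
turn [-0.001  0.001  0.002] shift [-0.8 -0.5  1.8] rows 0.0 clock 13.4
turn [-0.001  0.001  0.002] shift [-86.8  -0.7   1.8] rows 1.4 clock 13.4
turn [-0.001  0.001  0.002] shift [-94.8  -0.7   1.8] rows 1.5 clock 13.4
-0.14045434022251027 [-0.81148267 -0.07295974  0.30597618]
```

Emit:
carry_out([
  [0,0,0,-20,0,0,-1],
  [0,0,0,-36,0,0,-1],
  [0,0,0,-52,0,0,-1],
  [0,0,0,-68,0,0,-1],
  [0,0,0,-82,0,0,-1],
])

```text
clock: 14.02
position: [518.5, -243.9, 109.2]
ee_rot: [0.025, 1.0, -0.0, -0.001]
contact_force: [-0.6, 0.2, -0.9]
gripper_width: 0.1
grasp_force: 0.6
```

Emit:
carry_out([
  [0,0,0,-6,0,0,-1],
  [0,0,0,-11,0,0,-1],
  [0,0,0,-14,0,0,-1],
  [0,0,0,-14,0,0,-1],
])

```text
clock: 14.52
position: [523.4, -244.2, 108.8]
ee_rot: [0.026, 1.0, 0.001, -0.01]
contact_force: [-16.0, 1.6, 11.3]
gripper_width: 0.1
grasp_force: 8.9
```

```bash
cat > ball.py <<'E'
from h import *
plan(SS(8,-115,109),Q(YAW));print(read_state()['contact_force'])
a=snap('scene');b=snap('side')
for n,i in(('scene',a),('side',b)):
    V=cv2.cvtColor(i['color'],cv2.COLOR_BGR2HSV)[...,2]
    for g in (0,.8,.9,1.):
        P=SS(-10+70*np.sin(g-.5),-115,50+70*np.cos(g-.5));u=proj(i,P);x,y=u.round().astype(int)
        print(n,g,u.round(1),V[y-3:y+4,x-3:x+4].mean().round())
E
python3 ball.py
```

```text
turn [ 0.002 -0.02  -0.001] shift [-8.3 -0.2 -0.4] rows 0.1 clock 14.53
[-15.99296397   1.60740382  11.2701064 ]
scene 0 [277.5 164.8] 143.0
scene 0.8 [257.8 170.8] 77.0
scene 0.9 [255.4 172.5] 69.0
scene 1.0 [253.2 174.2] 45.0
side 0 [367.5 176.8] 69.0
side 0.8 [347.4 169.2] 35.0
side 0.9 [344.9 169.3] 37.0
side 1.0 [342.5 169.6] 36.0
```

The force rose to 16 N at the expected end-stop position. Backing off and checking.

Emit:
carry_out([
  [0,0,0,30,0,0,-1],
  [0,0,0,70,0,-20,-1],
  [0,0,0,80,0,-80,-1],
  [0,0,0,90,0,-130,0.5],
  [0,0,0,100,0,-160,0.5],
])

```text
clock: 15.25
position: [432.8, -240.0, 273.0]
ee_rot: [0.025, 1.0, -0.001, 0.002]
contact_force: [-0.7, -0.3, -0.5]
gripper_width: 36.1
grasp_force: 0.0
```

Emit:
carry_out([
  [0,0,0,30,100,-50,1],
  [0,0,0,30,100,-50,1],
  [0,0,0,30,100,-50,1],
  [0,0,0,30,100,-50,1],
])

```text
clock: 15.75
position: [407.2, -138.2, 319.5]
ee_rot: [0.024, 1.0, -0.0, -0.0]
contact_force: [1.0, -0.7, -1.0]
gripper_width: 85.5
grasp_force: 0.0
```

```bash
python3 ball.py; python3 - <<'E'
from h import *
w=snap('wrist','w9.png');r=np.round
g=cv2.cvtColor(w['color'],cv2.COLOR_BGR2HSV)[...,2];print(read_state()['position'])
for a in(0,.8,.9,1.):
    P=SS(-10+70*np.sin(a-.5),-115,50+70*np.cos(a-.5));u=proj(w,P);x,y=u.round().astype(int);print(a,u.round(1),g[y-3:y+4,x-3:x+4].mean())
P=SS(23.6,-115,111.4);x,y=proj(w,P).round().astype(int)
m=(g<45).astype(np.uint8)[y-30:y+30,x-30:x+30]
n,l,st,c=cv2.connectedComponentsWithStats(m)
for k in range(1,n):
    if st[k,4]>60:
        u=c[k]+[x-30,y-30];print('dark',u.round(1),st[k].tolist(),onz(w,*u,111.4).round(1),P.round(1))
for n,P in dict(lip=SS(-45,0,68.5),rimtop=SS(-43,0,78),basetop=SS(60,0,78)).items():
    u=proj(w,P);print(n,u.round(1))
u=proj(w,SS(-45,0,68.5)).round().astype(int);print(u[1]-16,g[u[1]-16:u[1]+90:2,u[0]].tolist())
E
```

```text
turn [-0.    -0.     0.001] shift [-129.7 -100.5  210.5] rows 4.3 clock 15.75
[ 0.98268421 -0.6526171  -0.95101339]
scene 0 [277.5 164.8] 145.0
scene 0.8 [257.8 170.8] 119.0
scene 0.9 [255.4 172.5] 78.0
scene 1.0 [253.2 174.2] 46.0
side 0 [367.5 176.8] 104.0
side 0.8 [347.4 169.2] 70.0
side 0.9 [344.9 169.3] 44.0
side 1.0 [342.5 169.6] 31.0
[ 406.97987669 -138.94783714  318.59066482]
0 [220.6 285.5] 62.816326530612244
0.8 [223.5 332.4] 26.102040816326532
0.9 [224.5 336.3] 21.102040816326532
1.0 [225.6 339.6] 33.673469387755105
dark [210.6 341.2] [0, 2, 41, 58, 1326] [ 548.6 -262.9  111.4] [ 547.3 -245.6  111.4]
lip [326.7 269. ]
rimtop [327.  273.7]
basetop [325.8 349.3]
253 [68, 67, 68, 68, 68, 125, 148, 145, 135, 82, 83, 181, 183, 171, 124, 125, 124, 125, 125, 125, 124, 126, 126, 124, 124, 124, 123, 125, 124, 124, 124, 124, 124, 124, 124, 124, 125, 125, 125, 124, 125, 125, 125, 125, 125, 125, 151, 190, 187, 82, 136, 104, 58]
```

```bash
python3 - <<'E'
from h import *
o={}
for n,x,y in(('scene',253,174),('side',343,170)):
    i=snap(n);g=cv2.cvtColor(i['color'],cv2.COLOR_BGR2HSV)[...,2]
    k,l,st,c=cv2.connectedComponentsWithStats((g[y-14:y+14,x-14:x+14]<55).astype(np.uint8))
    j=1+st[1:,4].argmax();o[n]=(i,c[j]+[x-14,y-14]);print(n,o[n][1],st[j].tolist())
(p1,d1),(p2,d2)=[ray(i,*u) for i,u in o.values()]
t=np.linalg.lstsq(np.c_[d1,-d2],p2-p1,rcond=None)[0];X=(p1+d1*t[0]+p2+d2*t[1])/2
q=R.from_euler('z',-YAW).apply(X-[*S,0]);print(X,q,'angle',np.arctan2(q[0]+10,q[2]-50)+.5)
E
```

```text
scene [252.74545455 174.76363636] [10, 11, 9, 9, 55]
side [342.86764706 169.63235294] [10, 9, 9, 10, 68]
[ 547.62403391 -248.17556079  108.67759488] [  24.02769161 -117.52154806  108.67759488] angle 1.0255160321391275
```

The triangulated switch ball gives an angle of about 1.0, so it is fully on. The cell is still seated, with its rim and base rows where they should be, and the gripper is clear of everything.

```bash
python3 -c "
from bench import *
print(job_done())"
```

```text
the job is handed in; nothing more can be done
None
```

The large cell is seated level in the cradle with its stud under the lip, the scale's switch is fully on, the small cell, mug and jar were left alone, and the job is handed in with the gripper open and clear.

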